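Square a cylinder head up against the bench stop

ROBOT

A 6-joint arm with a two-finger parallel gripper is mounted at the origin on the work surface. World frame = base frame: x ahead of the robot, y to its left, z up, the work surface at z = 0. Lengths are in m, angles in rad, forces in N, time in s.
With the tool pointing down it reaches from about 0.35 to 0.875 m from the base axis. Payload 4.2 kg.
Tool frame: the origin (TCP) lies between the finger pads; the fingertips stand 22 mm ahead of it and the grasp point (between the pads) lies 3 mm ahead of it; z points along the fingers, y is the line along which they close (so a half turn about z gives the same grasp; the last joint's range is limited). The gripper opens to 87 mm and grips with 3 to 60 N. Pads are 19 mm wide; open, the fingers measure 117 mm over their backs; the gripper's body (75 mm by 190 mm) begins 51 mm behind the grasp point.
Start: joints at [-1.048, 0.385, 0.008, 0, -1.194, -0.259], TCP at [0.163, -0.603, 0.245] pointing down, gripper open.
Joint ranges: [-3.14, 3.14], [-1.21, 2.06], [-1.07, 1.41], [-3.16, 2.05], [-2.99, -0.16], [-3.1, 3.1]. Speed limits (rad/s): [2.79, 2.79, 3.14, 3.14, 3.14, 3.14].

INTERFACE

Orientations are given as [roll, pitch, yaw] about the fixed x, y, z axes, in that order (R = Rz(yaw) Ry(pitch) Rx(roll)).
In Python, from workcell import manip, viewer, finish_job, spotter gives the robot as it stands.
- The arm moves only by the tool jog_arm, never from a script. Its argument "moves" is text: rows parted by semicolons, each of 6 numbers parted by spaces: the shift along the tool's x, y, z normalised to -1 to 1, where 1 is 0.3 m, then the turn, a rotation vector about the tool's x, y, z normalised to -1 to 1, where 1 is pi/2 rad. In form: dx dy dz wx wy wz; .... A call has 1 to 20 rows; each row shifts and turns the commanded pose from where the row before left it, along the tool's axes as they then stand; what a row does not reach is not made up. A row lasts 1/10 s, in which the tool goes at most 50 mm and 8.59 degrees, less where a joint would pass 70% of its speed; a pose out of reach is approached as far as the arm can. A call with a number of a shift or a turn outside -1 to 1 is refused whole. A call with a gripper value outside its range is refused whole. "fingers" is the closure, from 0 (fully open) to 1 (shut), set as the call begins (left out, the last holds). The fingers move at their own pace and stop on an object; "grip_force" is the grip in N (left out, the last holds). Time passes only in rows, so rows that do not move let the fingers close. It gives the time, the measured TCP pose, the force, the opening and the grip force at its end, in the units of the state.
- manip.get_obs(): the state, without advancing time (a new reading comes with each control period).
- viewer.capture(name): name is "side" or "top"; returns the picture (384x512x3 uint8, red, green, blue); there is no depth.
- viewer.camera_info(name): a dict with "mtx" (3x3 intrinsics, pixels), "rvec" (rotation vector, rad) and "tvec" (3), from world to camera coordinates, as OpenCV has them. Camera axes: x right, y down, z forward; pixel columns grow to the right and rows downward; lengths in m; the calibration is good to about 2 mm. A picture is of the moment at which its call begins. camera_info takes no time and is no camera call.
- finish_job(): hands the job in; it is judged then, once.
Trained networks look in the newest picture that a camera, given by its name, has taken for a name from the list of things; names that differ only in an ending like _2 or _b are one class to them, and where a whole thing is asked for, a point or a joint stands for the part that bears it (a point fixed in the world has none). Each returns a list of dicts, best first, with "conf" (0 to 1); they miss things now and then, are a little off and sometimes report something else, mostly with a low value. They report only what shows in the picture. A call takes as long as a camera call. They do not tell look-alikes from the thing itself.
- spotter.recognise(label, camera): "box" ([left, top, right, bottom] in pixels, round what is visible of it).
The state is a dict: "time_s": time; "joint_pos": joint angles; "joint_velocities": joint speeds; "joint_efforts": joint torques, N m; "eef_pos": TCP position; "tcp_rot": TCP orientation; "ft_force": force on the tool from outside, world axes, zero at the start; "torque": the same for the moment, N m; "grip_width": opening from 0.0 (shut) to 1.0 (fully open); "grasp_force": force on a finger pad.
Only numpy, scipy, OpenCV 4.12 (cv2) and the standard library are available. Lean on these libraries where they do the work, as an engineer would, in place of code of your own. Each camera call takes 0.05 s, during which the arm holds its last target. There are 200 camera calls.

TASK

Push the finned cylinder head along the bench until it sits square in a corner of the steel stop: one long side flush against the rail and one end flush against the short block in the middle of the rail (the corner on the side where it lies is the handy one, but either will do). Only push it with the fingers, keeping it flat on the bench: do not lift or tip it. Leave the flywheel, the socket, the screwdriver and the tin where they are, and finish with the hand clear.

Things in the scene. Friction and masses are not known exactly. Their poses are not given: they have to be found in the camera images.
- head: Finned aluminium cylinder head of a small engine: loose flat rectangular block with level cooling fins round its sides and a dark plug hole in its top. 95 mm along its x, 120 mm along its y, 45 mm high, upright flat sides. Origin: centre of underside, z up. 0.45 to 0.85 kg; 2 to 8 N slide it. It starts left or right of the stop's block, up to 0.45 rad askew to the rail.
- stop: Fixed steel stop: rail along its y (-300 to 300 mm) with a block amid its front, a corner each side. Origin on the bench, mid-length, in the rail's front face (plane x = 0). Rail fills x 0 to 30 mm, block x -90 to 0 and y -15 to 15; all 35 mm high. x points away from the robot, y to its left. Seated, the head's centre is at x -47.5, y +75 or -75, its y along the rail.
- flywheel: Bystander: a loose round aluminium flywheel with fan blades, 96 mm across, 30 mm high, lying flat on the other side of the middle block from the head. Origin at the centre of its underside.
- socket: Bystander: a loose steel wrench socket standing upright in front of the middle block, on the robot's side, 28 mm across, 40 mm high. Origin at the centre of its underside.
- screwdriver: Bystander: a loose screwdriver with a red handle lying on the bench beyond the rail, roughly along it. About 0.2 m long, under 35 mm high. Origin beneath its middle.
- tin: Bystander: a loose grey tin standing on the bench beyond the rail, 68 mm across, 75 mm high. Origin at the centre of its underside.
Things that resemble listed ones, but are neither listed nor needed, are in the scene too. What is shaped like the head but green or turquoise is not meant.

How it is judged:
By the outcome, as a careful person would: the job done as asked, in the order asked, and still so for the second after the job is handed in, with the robot touching nothing.
It also fails if it takes over 46 s, if anything falls off the work surface, if the arm or the gripper's body presses on something with over 40 N, if the wrist force passes 120 N, or if a joint passes its speed limit or range.

## Working session

There is one attempt and no reset: what is moved stays moved. The work goes in short steps, Python scripts to look and compute and a tool call to move; the robot and the scene stay as the last step left them, time stands still between calls to the robot, and variables do not carry over. Pictures are saved under pics/ and viewed, at most 10 in all, crops included, and the job is handed in when it is done.

Besides the shell and the picture viewer there is one more tool, called after "Request:" by a JSON object that holds its "method" and its "body". jog_arm: Moves the arm, as the interface text tells. Scaled input: -1 to 1 covers 0.3 m each way for a shift and pi/2 rad each way for a turn. Its arguments: {"type":"object","properties":{"moves":{"type":"string"},"fingers":{"type":"number"},"grip_force":{"type":"number"}},"required":["moves"]}

```bash
mkdir -p pics
cat > h.py <<'E'
import numpy as np, cv2
from workcell import manip, viewer, finish_job, spotter
def cam(n):
    c=viewer.camera_info(n); return np.array(c["mtx"],float),np.array(c["rvec"],float).ravel(),np.array(c["tvec"],float).ravel()
def ray(n,uv,z):
    K,r,t=cam(n); R=cv2.Rodrigues(r)[0]; o=-R.T@t
    uv=np.atleast_2d(np.array(uv,float)); d=(R.T@np.linalg.inv(K)@np.c_[uv,np.ones(len(uv))].T).T
    return o+d*((z-o[2])/d[:,2])[:,None]
def proj(n,P):
    K,r,t=cam(n); return cv2.projectPoints(np.array(P,float).reshape(-1,1,3),r,t,K,None)[0][:,0]
def snap(n,f=None):
    im=np.array(viewer.capture(n))
    if f: cv2.imwrite(f,im[:,:,::-1])
    return im
E
python3 - <<'E'
from h import *
print(manip.get_obs())
a=snap("top");b=snap("side")
cv2.imwrite("pics/top0.png",cv2.resize(a,(800,600))[:,:,::-1]);cv2.imwrite("pics/side0.png",cv2.resize(b,(800,600))[:,:,::-1])
for n in("top","side"):
  for l in "head stop flywheel socket screwdriver tin".split():
    print(n,l,[(np.round(d["box"]).tolist(),round(d["conf"],2)) for d in spotter.recognise(l,n)[:4]])
E
```

```text
{'time_s': 0.0, 'joint_pos': array([-1.04841368e+00,  3.85554410e-01,  6.59553390e-03, -5.07842270e-04,
       -1.19396428e+00, -2.58608180e-01]), 'joint_velocities': array([-0.00065234, -0.00084697, -0.00034889,  0.00088703, -0.0016951 ,
        0.00083811]), 'joint_efforts': array([ 1.90193721e-03, -3.90665495e+01,  1.87404388e+01,  4.21988636e+00,
        1.09681115e-02, -1.86301318e-04]), 'eef_pos': array([ 0.16283348, -0.60283524,  0.24344766]), 'tcp_rot': array([ 3.13941584e+00, -8.77947578e-05, -2.87800547e+00]), 'ft_force': array([1.09771114, 0.24315269, 0.83461565]), 'torque': array([-0.01067983, -0.05305603,  0.02242875]), 'grasp_force': 0.0, 'grip_width': 1.0025192217336645}
top head [([165.0, 164.0, 223.0, 205.0], 0.82), ([119.0, 216.0, 172.0, 269.0], 0.71), ([184.0, 251.0, 228.0, 303.0], 0.61), ([261.0, 113.0, 326.0, 132.0], 0.46)]
top stop [([170.0, 138.0, 378.0, 179.0], 0.65)]
top flywheel [([321.0, 172.0, 356.0, 209.0], 0.66), ([290.0, 119.0, 327.0, 130.0], 0.62)]
top socket [([169.0, 162.0, 220.0, 205.0], 0.58), ([259.0, 212.0, 271.0, 224.0], 0.47)]
top screwdriver [([258.0, 112.0, 329.0, 131.0], 0.91)]
top tin [([217.0, 105.0, 244.0, 136.0], 0.75)]
side head [([170.0, 133.0, 223.0, 168.0], 0.83), ([132.0, 161.0, 182.0, 196.0], 0.68), ([224.0, 153.0, 273.0, 187.0], 0.58)]
side stop [([263.0, 152.0, 348.0, 336.0], 0.56)]
side flywheel [([232.0, 260.0, 283.0, 307.0], 0.7)]
side socket [([210.0, 202.0, 219.0, 221.0], 0.68), ([344.0, 202.0, 361.0, 266.0], 0.47)]
side screwdriver [([345.0, 209.0, 360.0, 267.0], 0.87)]
side tin []
```

View pics/top0.png

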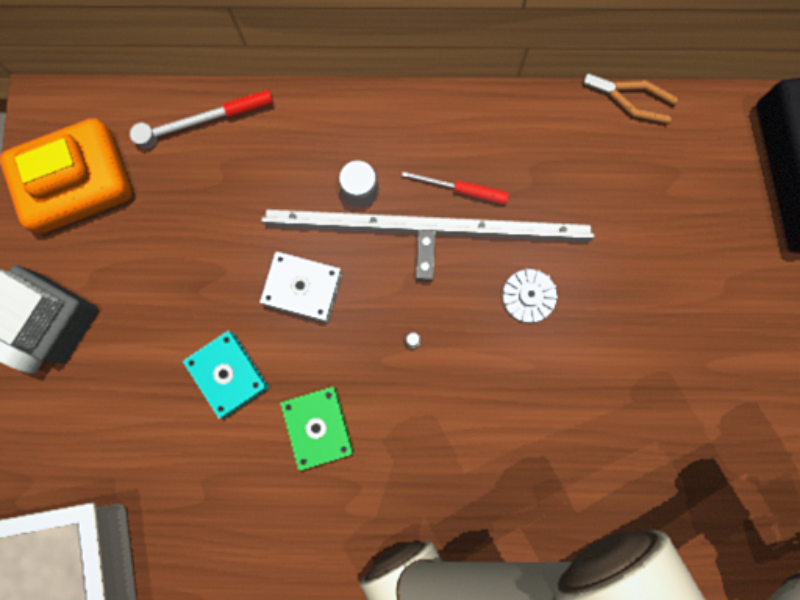

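View pics/side0.png

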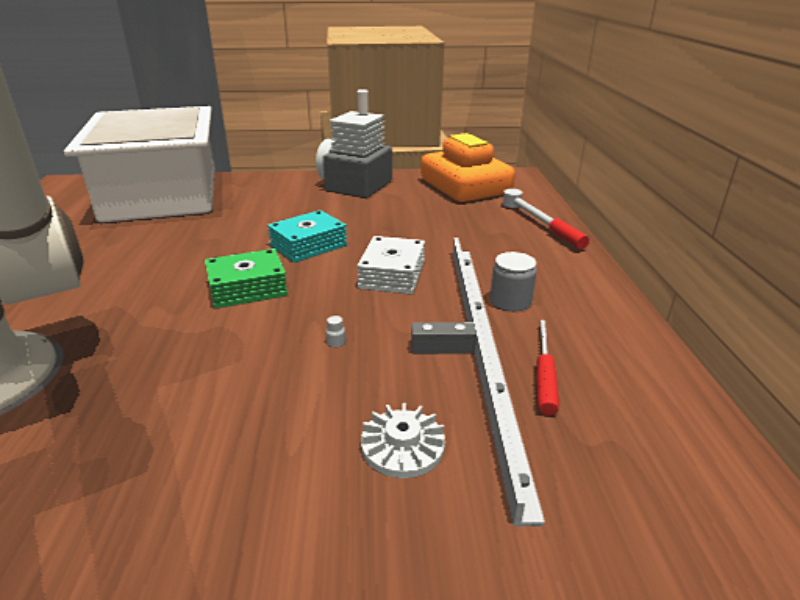

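Candidates shaped like the head in the top picture (original pixels): white at (192,183), turquoise at (143,239), green at (202,274). The bare aluminium one at (192,183) fits, since the coloured ones are excluded. The flywheel is at (339,190), the socket at (264,218), and the stop spans 170–378 with its block at (272,164). I'll confirm with a crop and fit the poses.

```bash
cat > fit.py <<'E'
from h import *
from scipy.optimize import minimize
def box(x,y,a,x0,x1,y0,y1,h):
    c,s=np.cos(a),np.sin(a)
    return [[x+c*u-s*v,y+s*u+c*v,w] for u in(x0,x1) for v in(y0,y1) for w in(0,h)]
S=8
def render(n,boxes):
    m=np.zeros((384,512),np.uint8)
    for b in boxes:
        p=cv2.convexHull(proj(n,b).astype(np.float32))
        cv2.fillConvexPoly(m,np.round((p)*16).astype(np.int32),255,cv2.LINE_AA,4)
    return m/255.
HEAD=lambda q:[box(*q,-.0475,.0475,-.06,.06,.045)]
STOP=lambda q:[box(*q,0,.03,-.3,.3,.035),box(*q,-.09,0,-.015,.015,.035)]
def fit(masks,model,q0):
    f=lambda v:sum(np.abs(cv2.GaussianBlur(render(n,model(v*[.01,.01,.1]+q0)),(0,0),1)-cv2.GaussianBlur(m.astype(float),(0,0),1)).sum() for n,m in masks.items())
    best=None
    for d in (0,.15,-.15):
        r=minimize(f,[0,0,d*10],method="Nelder-Mead",options=dict(initial_simplex=np.array([[0,0,d*10],[1,0,d*10],[0,1,d*10],[0,0,d*10+1]]),xatol=.005,fatol=.1,maxiter=400))
        if best is None or r.fun<best.fun: best=r
    return best.x*[.01,.01,.1]+q0,best.fun
def grey(im,box):
    hsv=cv2.cvtColor(im,cv2.COLOR_RGB2HSV); m=(hsv[...,1]<70)&(hsv[...,2]>40)
    o=np.zeros_like(m); l,t,r,b=box; o[t:b,l:r]=m[t:b,l:r]
    o=cv2.morphologyEx(o.astype(np.uint8),cv2.MORPH_CLOSE,np.ones((5,5)))
    k,L,s,_=cv2.connectedComponentsWithStats(o); return (L==1+s[1:,4].argmax())
E
python3 - <<'E'
from fit import *
a=snap("top");b=snap("side")
cv2.imwrite("pics/crop.png",cv2.resize(a[90:310,100:390],(790,600),interpolation=cv2.INTER_CUBIC)[:,:,::-1])
mh={"top":grey(a,(160,158,228,210)),"side":grey(b,(222,147,278,192))}
ms={"top":grey(a,(165,133,383,184))}
for k,m in list(mh.items())+list(ms.items()): print(k,m.sum())
q=ray("top",[(192,183),(274,148)],.04); print(q)
print("yaxis dir",ray("top",[(378,150),(170,138)],.035))
for m in ({"top":mh["top"]},{"side":mh["side"]},mh):print("head",fit(m,HEAD,np.r_[q[0,:2],-.3]), fit(m,HEAD,np.r_[q[0,:2],.3]))
print("stop",fit(ms,STOP,np.r_[q[1,:2],0.]))
for nm,uv,z in(("fly",(339,190),.03),("sock",(264,217),.04),("cyan",(143,239),.045),("green",(202,274),.045)):print(nm,ray("top",uv,z))
E
```

```text
top 1652
side 1321
top 2719
[[0.5773119  0.25855459 0.04      ]
 [0.67989812 0.03171705 0.04      ]]
yaxis dir [[ 0.67871383 -0.25989678  0.035     ]
 [ 0.70702824  0.32692165  0.035     ]]
head (array([ 0.57962276,  0.25960757, -0.26768313]), np.float64(57.754058096774656)) (array([ 0.57917462,  0.25931095, -0.25849247]), np.float64(56.71339868380463))
head (array([ 0.58001663,  0.26095809, -0.22566028]), np.float64(82.67050327227636)) (array([ 0.58029504,  0.26109534, -0.22128007]), np.float64(82.72863647397273))
head (array([ 0.57979399,  0.25984019, -0.23244031]), np.float64(153.0378872271976)) (array([ 0.57972231,  0.26015752, -0.23297648]), np.float64(154.53362447664085))
stop (array([ 0.68123402,  0.03513277, -0.03926317]), np.float64(782.263891225623))
fly [[ 0.56447845 -0.15030049  0.03      ]]
sock [[0.48522438 0.05713654 0.04      ]]
cyan [[0.42007418 0.38548432 0.045     ]]
green [[0.32891308 0.22136668 0.045     ]]
```

View pics/crop.png

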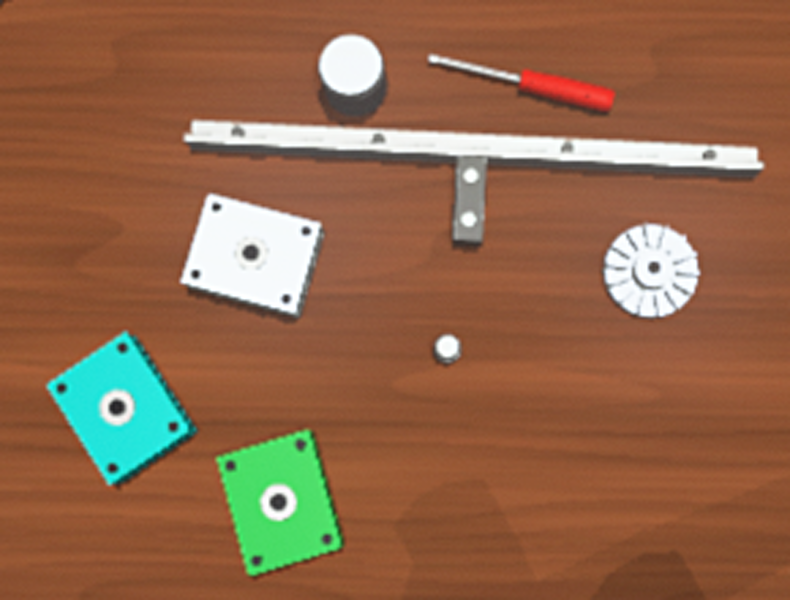

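The crop confirms the bare-aluminium head, with its centre at crop (250,252); the green and turquoise ones are look-alikes. The stop fit is poor, so I'll check it with an overlay.

Run:
```python
from fit import *
a=snap("top")
hsv=cv2.cvtColor(a,cv2.COLOR_RGB2HSV)
m=(hsv[...,1]<100)&(hsv[...,2]>35)
o=np.zeros((384,512),np.uint8); o[133:184,165:383]=m[133:184,165:383]
o[:140,205:250]=0
o=cv2.morphologyEx(o,cv2.MORPH_CLOSE,np.ones((3,3)))
k,L,s,_=cv2.connectedComponentsWithStats(o)
hm=grey(a,(160,158,228,210)); o=np.isin(L,[i for i in range(1,k) if s[i,4]>200 and not (hm&(L==i)).sum()>100])
print(o.sum())
for d in(-.05,-.03):
  q,e=fit({"top":o},STOP,np.array([.68,.035,d]));print(q,e)
ov=a.copy(); ov=cv2.resize(ov[125:215,155:390],None,fx=3.4,fy=3.4,interpolation=cv2.INTER_NEAREST)
def dr(P,col,cl=True):
    p=(proj("top",P)-[155,125]+.5)*3.4; cv2.polylines(ov,[np.round(p*16).astype(int)],cl,col,1,cv2.LINE_AA,4)
for B in STOP(q): dr([B[i] for i in(1,3,7,5)],(255,0,0)); dr([B[i] for i in(0,2,6,4)],(0,0,255))
B=HEAD([.5797,.260,-.25])[0]; dr([B[i] for i in(1,3,7,5)],(255,0,0)); dr([B[i] for i in(0,2,6,4)],(0,0,255))
mm=cv2.resize(o[125:215,155:390].astype(np.uint8)*255,None,fx=3.4,fy=3.4,interpolation=0)
cv2.imwrite("pics/ov.png",np.vstack([ov,cv2.merge([mm]*3)[:290]])[:600,:,::-1])
```

```text
3012
[ 0.68134891  0.03582808 -0.02903488] 1110.61064370717
[ 0.68174839  0.03531738 -0.03735028] 1105.3813707765141
```

View pics/ov.png

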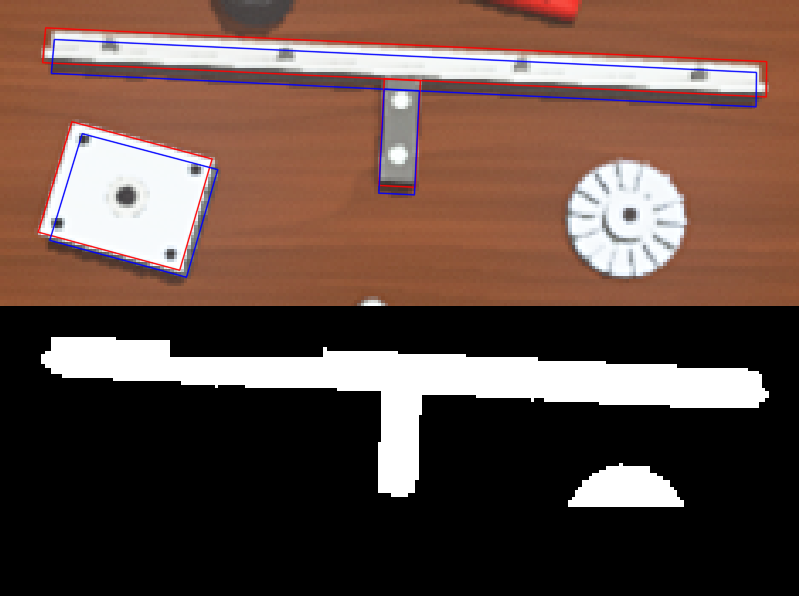

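```bash
cat > go.py <<'E'
import sys
from h import *
from scipy.spatial.transform import Rotation as Ro
o=manip.get_obs(); t=[float(v) for v in sys.argv[1:]]
R=Ro.from_euler("xyz",o["tcp_rot"]); G=Ro.from_euler("xyz",[np.pi,0,t[3]])
print("t",o["time_s"],"pos",o["eef_pos"].round(4),o["tcp_rot"].round(3),"F",o["ft_force"].round(1))
print("turn",((R.inv()*G).as_rotvec()/(np.pi/2)).round(3),"shift after turn",(G.inv().apply(np.array(t[:3])-o["eef_pos"])/.3).round(3),"before turn",(R.inv().apply(np.array(t[:3])-o["eef_pos"])/.3).round(3))
E
python3 go.py .5 -.25 .245 -3.18
```

```text
t 0.85 pos [ 0.163  -0.6033  0.2446] [-3.142 -0.    -2.878] F [0.2 0.2 0.6]
turn [-0.    -0.     0.192] shift after turn [-1.077e+00  1.220e+00 -1.000e-03] before turn [-1.392e+00  8.440e-01 -1.000e-03]
```

Request:
{"method": "jog_arm", "body": {"moves": "0 0 0 0 0 0.065; 0 0 0 0 0 0.065; 0 0 0 0 0 0.063; -0.107 0.122 0 0 0 0; -0.107 0.122 0 0 0 0; -0.107 0.122 0 0 0 0; -0.107 0.122 0 0 0 0; -0.107 0.122 0 0 0 0; -0.107 0.122 0 0 0 0; -0.107 0.122 0 0 0 0; -0.107 0.122 0 0 0 0; -0.107 0.122 0 0 0 0; -0.107 0.122 0 0 0 0; 0 0 0 0 0 0; 0 0 0 0 0 0", "fingers": 0.2}}

```text
time_s: 2.35
eef_pos: [0.4987, -0.2493, 0.2444]
tcp_rot: [3.142, -0.001, 3.105]
ft_force: [0.8, -0.7, 0.6]
grip_width: 0.797
grasp_force: 0.0
```

```bash
python3 go.py .485 .262 .14 -3.18
```

```text
t 2.35 pos [ 0.4987 -0.2493  0.2444] [ 3.142e+00 -1.000e-03  3.105e+00] F [ 0.8 -0.7  0.6]
turn [ 0.    -0.     0.001] shift after turn [0.111 1.701 0.348] before turn [0.108 1.701 0.348]
```

Request:
{"method": "jog_arm", "body": {"moves": "0.01 0.155 0 0 0 0; 0.01 0.155 0 0 0 0; 0.01 0.155 0 0 0 0; 0.01 0.155 0 0 0 0; 0.01 0.155 0 0 0 0; 0.01 0.155 0 0 0 0; 0.01 0.155 0 0 0 0; 0.01 0.155 0 0 0 0; 0.01 0.155 0 0 0 0; 0.01 0.155 0 0 0 0; 0.01 0.151 0 0 0 0; 0 0 0.11 0 0 0; 0 0 0.11 0 0 0; 0 0 0.11 0 0 0; 0 0 0.11 0 0 0; 0 0 0.11 0 0 0; 0 0 0.08 0 0 0; 0 0 0.05 0 0 0; 0 0 0 0 0 0; 0 0 0 0 0 0"}}

```text
time_s: 4.35
eef_pos: [0.4859, 0.2601, 0.041]
tcp_rot: [-3.142, 0.0, 3.101]
ft_force: [0.6, 0.4, 0.0]
grip_width: 0.803
grasp_force: 0.0
```

```bash
python3 go.py .57 .262 .04 -3.18
```

```text
t 4.35 pos [0.4859 0.2601 0.041 ] [-3.142  0.     3.101] F [0.6 0.4 0. ]
turn [-0.     0.    -0.001] shift after turn [-0.28   0.017  0.003] before turn [-0.28   0.018  0.003]
```

Request:
{"method": "jog_arm", "body": {"moves": "-0.023 0 0 0 0 0; -0.023 0 0 0 0 0; -0.023 0 0 0 0 0; -0.023 0 0 0 0 0; -0.023 0 0 0 0 0; -0.023 0 0 0 0 0; -0.023 0 0 0 0 0; -0.023 0 0 0 0 0; -0.023 0 0 0 0 0; -0.023 0 0 0 0 0; -0.023 0 0 0 0 0; -0.023 0 0 0 0 0; 0 0 0 0 0 0; 0 0 0 0 0 0"}}

```text
time_s: 5.75
eef_pos: [0.5691, 0.2581, 0.0411]
tcp_rot: [3.14, 0.002, 3.102]
ft_force: [-0.2, 0.3, 0.1]
grip_width: 0.802
grasp_force: 0.0
```

Run:
```python
from fit import *
a=snap("top");b=snap("side")
cv2.imwrite("pics/s1.png",np.hstack([cv2.resize(x[y0:y0+150,x0:x0+200],(400,300))[:,:,::-1] for x,x0,y0 in((a,130,120),(b,180,100))]))
```

```text
(no output)
```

View pics/s1.png

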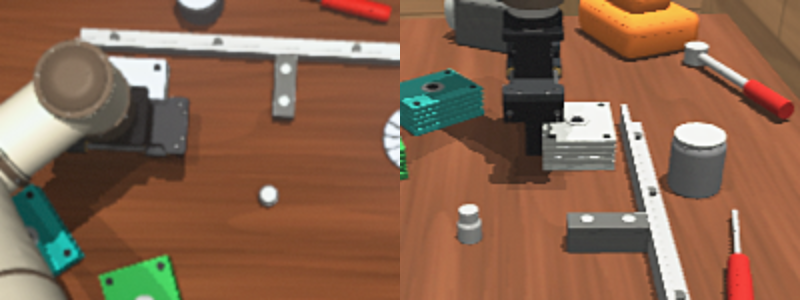

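The head now lies parallel to the rail and about 15 mm off it (left panel, head at (140,75), rail edge at y≈47). I'll press on gently.

Request:
{"method": "jog_arm", "body": {"moves": "-0.01 0 0 0 0 0; -0.01 0 0 0 0 0; -0.01 0 0 0 0 0; -0.006 0 0 0 0 0; -0.006 0 0 0 0 0; -0.006 0 0 0 0 0"}}

```text
time_s: 6.45
eef_pos: [0.5816, 0.2569, 0.0408]
tcp_rot: [-3.141, -0.002, 3.102]
ft_force: [-5.0, 0.1, 4.3]
grip_width: 0.804
grasp_force: 2.7
```

Request:
{"method": "jog_arm", "body": {"moves": "-0.004 0 0 0 0 0; -0.004 0 0 0 0 0"}}

```text
time_s: 6.65
eef_pos: [0.584, 0.2568, 0.0408]
tcp_rot: [-3.141, -0.002, 3.102]
ft_force: [-4.7, 0.5, 4.3]
grip_width: 0.8
grasp_force: 2.7
```

Request:
{"method": "jog_arm", "body": {"moves": "-0.004 0 0 0 0 0; 0 0 0 0 0 0"}}

```text
time_s: 6.85
eef_pos: [0.5854, 0.2568, 0.0407]
tcp_rot: [-3.141, -0.001, 3.102]
ft_force: [-4.9, -0.9, 3.3]
grip_width: 0.797
grasp_force: 2.5
```

Request:
{"method": "jog_arm", "body": {"moves": "-0.004 0 0 0 0 0; -0.004 0 0 0 0 0"}}

```text
time_s: 7.05
eef_pos: [0.5877, 0.2567, 0.0406]
tcp_rot: [-3.141, -0.001, 3.102]
ft_force: [-5.3, -0.8, 4.1]
grip_width: 0.8
grasp_force: 2.6
```

Request:
{"method": "jog_arm", "body": {"moves": "-0.004 0 0 0 0 0; 0 0 0 0 0 0"}}

```text
time_s: 7.25
eef_pos: [0.5892, 0.2567, 0.0406]
tcp_rot: [-3.141, -0.001, 3.102]
ft_force: [-3.9, 0.5, 3.7]
grip_width: 0.803
grasp_force: 2.3
```

Request:
{"method": "jog_arm", "body": {"moves": "-0.004 0 0 0 0 0; 0 0 0 0 0 0"}}

```text
time_s: 7.45
eef_pos: [0.5898, 0.2566, 0.0406]
tcp_rot: [-3.141, -0.002, 3.102]
ft_force: [-6.5, -0.2, 4.4]
grip_width: 0.796
grasp_force: 3.3
```

Request:
{"method": "jog_arm", "body": {"moves": "-0.004 0 0 0 0 0; 0 0 0 0 0 0"}}

```text
time_s: 7.65
eef_pos: [0.5898, 0.2565, 0.0405]
tcp_rot: [-3.14, -0.004, 3.102]
ft_force: [-9.8, 0.9, 7.3]
grip_width: 0.797
grasp_force: 5.0
```

Request:
{"method": "jog_arm", "body": {"moves": "-0.004 0 0 0 0 0; 0 0 0 0 0 0"}}

```text
time_s: 7.85
eef_pos: [0.5899, 0.2565, 0.0405]
tcp_rot: [-3.139, -0.006, 3.102]
ft_force: [-13.1, 1.9, 8.9]
grip_width: 0.802
grasp_force: 6.7
```

Request:
{"method": "jog_arm", "body": {"moves": "0.04 0 0 0 0 0; 0.06 0 0 0 0 0; 0 0 -0.12 0 0 0; 0 0 -0.15 0 0 0; 0 0 -0.16 0 0 0; 0.1 0.05 -0.05 0 0 -0.09; 0 0 0 0 0 -0.093; 0 0 0 0 0 -0.093; 0 0 0 0 0 -0.093; 0 0 0 0 0 -0.093; 0 0 0 0 0 -0.093; 0 0 0 0 0 -0.093; 0 0 0 0 0 -0.093; 0 0 0 0 0 -0.093; 0 0 0 0 0 -0.093; 0 0 0 0 0 -0.073; 0 0 0 0 0 0", "fingers": 0.5}}

```text
time_s: 9.55
eef_pos: [0.5346, 0.2743, 0.1846]
tcp_rot: [-3.14, 0.001, -1.611]
ft_force: [0.2, 0.2, -0.3]
grip_width: 0.499
grasp_force: 0.0
```

```bash
python3 - <<'E'
from fit import *
a=snap("top");b=snap("side")
cv2.imwrite("pics/s2.png",np.hstack([cv2.resize(x[y0:y0+150,x0:x0+200],(400,300))[:,:,::-1] for x,x0,y0 in((a,130,120),(b,180,100))]))
m={"side":grey(b,(235,135,302,190))};print(m["side"].sum());print(fit(m,HEAD,np.array([.642,.265,-.04])))
E
python3 go.py .64 .37 .14 -1.61
```

```text
1442
(array([0.65631251, 0.26198232, 0.08778427]), np.float64(167.08149565063502))
t 9.65 pos [0.5343 0.2741 0.1845] [-3.140e+00  1.000e-03 -1.613e+00] F [-0.5 -0.3 -0.8]
turn [-0.001  0.    -0.002] shift after turn [-0.333 -0.34   0.148] before turn [-0.334 -0.339  0.149]
```

View pics/s2.png

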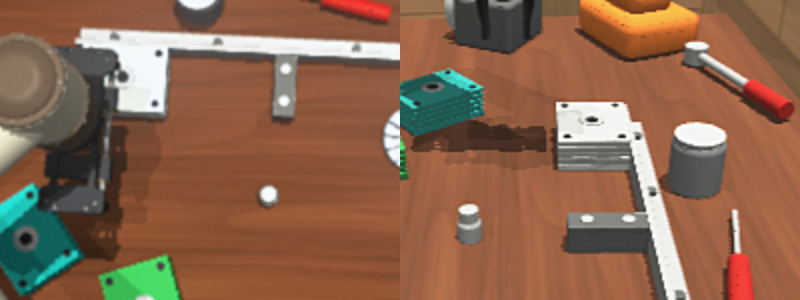

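Request:
{"method": "jog_arm", "body": {"moves": "-0.09 -0.09 0 0 0 0; -0.09 -0.09 0 0 0 0; -0.09 -0.09 0 0 0 0; -0.081 -0.08 0 0 0 0; 0 0 0 0 0 0; 0 0 0.1 0 0 0; 0 0 0.1 0 0 0; 0 0 0.1 0 0 0; 0 0 0.1 0 0 0; 0 0 0.07 0 0 0; 0 0 0 0 0 0; 0 0 0 0 0 0"}}

```text
time_s: 10.85
eef_pos: [0.6431, 0.375, 0.044]
tcp_rot: [-3.141, -0.0, -1.611]
ft_force: [1.0, 0.6, 0.7]
grip_width: 0.5
grasp_force: 0.0
```

```bash
python3 go.py .638 .20 .043 -1.61
```

```text
t 10.85 pos [0.6431 0.375  0.044 ] [-3.141 -0.    -1.611] F [1.  0.6 0.7]
turn [-0. -0. -0.] shift after turn [ 0.583 -0.006  0.003] before turn [ 0.583 -0.006  0.004]
```

Request:
{"method": "jog_arm", "body": {"moves": "0.025 0 0 0 0 0; 0.025 0 0 0 0 0; 0.025 0 0 0 0 0; 0.025 0 0 0 0 0; 0.025 0 0 0 0 0; 0.025 0 0 0 0 0; 0.025 0 0 0 0 0; 0.025 0 0 0 0 0; 0.025 0 0 0 0 0; 0.025 0 0 0 0 0; 0.025 0 0 0 0 0; 0.025 0 0 0 0 0; 0.025 0 0 0 0 0"}}

```text
time_s: 12.15
eef_pos: [0.6392, 0.2775, 0.0439]
tcp_rot: [-3.141, 0.001, -1.61]
ft_force: [-1.5, 5.2, 2.9]
grip_width: 0.499
grasp_force: 2.4
```

Request:
{"method": "jog_arm", "body": {"moves": "0.02 0 0 0 0 0; 0.02 0 0 0 0 0; 0.02 0 0 0 0 0; 0.02 0 0 0 0 0; 0.02 0 0 0 0 0; 0.02 0 0 0 0 0; 0.02 0 0 0 0 0; 0.02 0 0 0 0 0; 0.02 0 0 0 0 0; 0.02 0 0 0 0 0"}}

```text
time_s: 13.15
eef_pos: [0.6369, 0.2175, 0.0439]
tcp_rot: [-3.141, 0.0, -1.61]
ft_force: [0.1, 5.4, 2.5]
grip_width: 0.501
grasp_force: 2.4
```

Request:
{"method": "jog_arm", "body": {"moves": "0.01 0 0 0 0 0; 0.01 0 0 0 0 0; 0.01 0 0 0 0 0; 0.01 0 0 0 0 0; 0 0 0 0 0 0"}}

```text
time_s: 13.65
eef_pos: [0.6365, 0.2054, 0.0438]
tcp_rot: [-3.141, -0.0, -1.61]
ft_force: [0.3, 2.7, 1.7]
grip_width: 0.499
grasp_force: 1.6
```

Request:
{"method": "jog_arm", "body": {"moves": "0.01 0 0 0 0 0; 0.01 0 0 0 0 0; 0.01 0 0 0 0 0; 0.01 0 0 0 0 0; 0.01 0 0 0 0 0; 0.006 0 0 0 0 0; 0 0 0 0 0 0"}}

```text
time_s: 14.35
eef_pos: [0.6358, 0.1888, 0.0438]
tcp_rot: [-3.141, 0.0, -1.61]
ft_force: [-0.5, 4.2, 3.8]
grip_width: 0.5
grasp_force: 1.9
```

Request:
{"method": "jog_arm", "body": {"moves": "0.005 0 0 0 0 0; 0.005 0 0 0 0 0; 0 0 0 0 0 0"}}

```text
time_s: 14.65
eef_pos: [0.6357, 0.1861, 0.0438]
tcp_rot: [-3.141, 0.0, -1.61]
ft_force: [0.2, 4.1, 3.3]
grip_width: 0.502
grasp_force: 2.2
```

Request:
{"method": "jog_arm", "body": {"moves": "0.005 0 0 0 0 0; 0.005 0 0 0 0 0; 0 0 0 0 0 0"}}

```text
time_s: 14.95
eef_pos: [0.6356, 0.1834, 0.0438]
tcp_rot: [-3.141, 0.001, -1.61]
ft_force: [0.1, 4.9, 3.0]
grip_width: 0.499
grasp_force: 2.6
```

Request:
{"method": "jog_arm", "body": {"moves": "0.005 0 0 0 0 0; 0.005 0 0 0 0 0; 0 0 0 0 0 0"}}

```text
time_s: 15.25
eef_pos: [0.6356, 0.1832, 0.0439]
tcp_rot: [-3.139, 0.004, -1.61]
ft_force: [-1.7, 13.2, 3.7]
grip_width: 0.5
grasp_force: 6.5
```

Request:
{"method": "jog_arm", "body": {"moves": "0.005 0 0 0 0 0; 0.005 0 0 0 0 0; 0 0 0 0 0 0"}}

```text
time_s: 15.55
eef_pos: [0.6356, 0.183, 0.0439]
tcp_rot: [-3.137, 0.008, -1.609]
ft_force: [-3.4, 20.6, 2.5]
grip_width: 0.5
grasp_force: 10.4
```

Request:
{"method": "jog_arm", "body": {"moves": "0.005 0 0 0 0 0; 0 0 0 0 0 0"}}

```text
time_s: 15.75
eef_pos: [0.6356, 0.1829, 0.0439]
tcp_rot: [-3.137, 0.01, -1.609]
ft_force: [-4.1, 24.6, 2.2]
grip_width: 0.496
grasp_force: 12.4
```

Seated against the block. I'll back off, check, and prepare a squaring press toward the rail.

Request:
{"method": "jog_arm", "body": {"moves": "-0.03 0 0 0 0 0; -0.06 0 0 0 0 0; 0 0 -0.12 0 0 0; 0 0 -0.15 0 0 0; 0 0 -0.14 0 0 0.06; 0 0.09 0 0 0 0.093; 0 0 0 0 0 0.093; 0 0 0 0 0 0.093; 0 0 0 0 0 0.093; 0 0 0 0 0 0.093; 0 0 0 0 0 0.093; 0 0 0 0 0 0.093; 0 0 0 0 0 0.093; 0 0 0 0 0 0.093; 0 0 0 0 0 0.093; 0 0 0 0 0 0.01; 0 0 0 0 0 0", "fingers": 0.2}}

```text
time_s: 17.45
eef_pos: [0.6089, 0.2053, 0.1657]
tcp_rot: [-3.14, -0.002, 3.104]
ft_force: [0.3, 0.6, -0.5]
grip_width: 0.796
grasp_force: 0.0
```

```bash
python3 go.py .565 .120 .165 -3.18; python3 go.py .565 .120 .043 -3.18
```

```text
t 17.45 pos [0.6089 0.2053 0.1657] [-3.140e+00 -2.000e-03  3.104e+00] F [ 0.3  0.6 -0.5]
turn [-0.001 -0.001  0.001] shift after turn [ 0.135 -0.29   0.002] before turn [ 0.136 -0.29   0.003]
t 17.45 pos [0.6089 0.2053 0.1657] [-3.140e+00 -2.000e-03  3.104e+00] F [ 0.3  0.6 -0.5]
turn [-0.001 -0.001  0.001] shift after turn [ 0.135 -0.29   0.409] before turn [ 0.135 -0.289  0.41 ]
```

Request:
{"method": "jog_arm", "body": {"moves": "0.05 -0.1 0 0 0 0; 0.05 -0.1 0 0 0 0; 0.05 -0.09 0 0 0 0; 0 0 0 0 0 0; 0 0 0.1 0 0 0; 0 0 0.1 0 0 0; 0 0 0.1 0 0 0; 0 0 0.1 0 0 0; 0 0 0.01 0 0 0; 0 0 0 0 0 0; -0.02 0 0 0 0 0; -0.02 0 0 0 0 0; -0.02 0 0 0 0 0; -0.008 0 0 0 0 0; 0 0 0 0 0 0"}}

```text
time_s: 18.95
eef_pos: [0.5819, 0.1201, 0.0439]
tcp_rot: [3.141, 0.001, 3.102]
ft_force: [-0.2, 0.3, 0.1]
grip_width: 0.804
grasp_force: 0.0
```

Request:
{"method": "jog_arm", "body": {"moves": "-0.006 0 0 0 0 0; -0.006 0 0 0 0 0; 0 0 0 0 0 0"}}

```text
time_s: 19.25
eef_pos: [0.5845, 0.1198, 0.0435]
tcp_rot: [-3.141, -0.001, 3.102]
ft_force: [-1.7, 0.6, 0.3]
grip_width: 0.798
grasp_force: 0.7
```

Request:
{"method": "jog_arm", "body": {"moves": "-0.006 0 0 0 0 0; 0 0 0 0 0 0; -0.006 0 0 0 0 0; 0 0 0 0 0 0"}}

```text
time_s: 19.65
eef_pos: [0.5846, 0.1195, 0.0431]
tcp_rot: [-3.139, -0.008, 3.102]
ft_force: [-10.4, 3.1, 6.7]
grip_width: 0.804
grasp_force: 5.1
```

Request:
{"method": "jog_arm", "body": {"moves": "-0.005 0 0 0 0 0; 0 0 0 0 0 0"}}

```text
time_s: 19.85
eef_pos: [0.5847, 0.1194, 0.043]
tcp_rot: [-3.139, -0.011, 3.102]
ft_force: [-14.2, 5.1, 8.5]
grip_width: 0.801
grasp_force: 6.9
```

Flush with no movement under load. Retreating for a clear view.

Request:
{"method": "jog_arm", "body": {"moves": "0.03 0 0 0 0 0; 0.05 0 0 0 0 0; 0 0 -0.12 0 0 0; 0 0 -0.16 0 0 0; 0 0 -0.16 0 0 0; 0 0 -0.16 0 0 0; 0.1 0 -0.1 0 0 0; 0.12 -0.1 0 0 0 0; 0 -0.16 0 0 0 0; 0 -0.16 0 0 0 0; 0 -0.16 0 0 0 0; 0 -0.16 0 0 0 0; 0 -0.16 0 0 0 0; 0 -0.16 0 0 0 0; 0 -0.1 0 0 0 0; 0 0 0 0 0 0; 0 0 0 0 0 0"}}

```text
time_s: 21.55
eef_pos: [0.4862, -0.2251, 0.2533]
tcp_rot: [3.142, 0.0, 3.1]
ft_force: [-0.1, 1.6, 1.1]
grip_width: 0.805
grasp_force: 0.0
```

Run:
```python
from fit import *
a=snap("top");b=snap("side")
cv2.imwrite("pics/s3.png",np.hstack([cv2.resize(x[y0:y0+150,x0:x0+100],(400,600),interpolation=cv2.INTER_CUBIC)[:,:,::-1] for x,x0,y0 in((a,195,100),(b,230,130))]))
print(manip.get_obs()["eef_pos"])
```

```text
[ 0.48644941 -0.22386852  0.2535844 ]
```

View pics/s3.png

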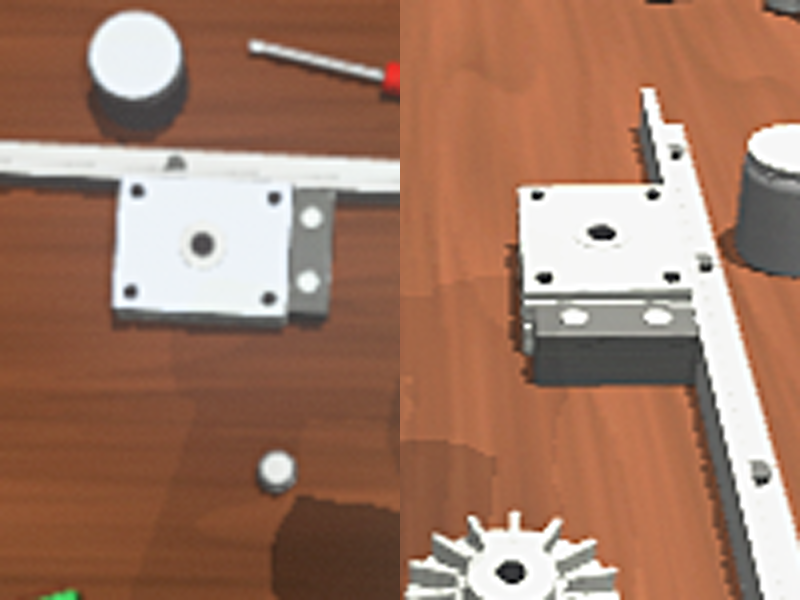

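The head (left panel, centre about (203,245)) is flush to the rail and to the block. The bystanders in view, including the socket at (277,470) and the tin at (137,60), have not moved, and the hand is clear.

```bash
python3 -c "
from h import *
print(finish_job())"
```

```text
the job is handed in; nothing more can be done
None
```

The cylinder head now sits square in the left corner of the stop, flush to the rail and the block (checked in the camera views and by force), with the hand clear and the job handed in at about 22 s.

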